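# Move the column cartridge from its parking clip to the dock

## Task

Snap the column cartridge straight forward out of the sprung clip of its parking holder and stand it upright on the open bench, letting go of it. Then take it again, with the fingers placed to clear the side plates of the column dock, and seat it on the dock between them, foot flat and fully home on both pegs, and let go. Keep it from toppling and leave the other things on the bench where they are.

Things in the scene. Friction and masses are not known exactly. Their poses are not given: they have to be found in the camera images.
- column_center (a point): Column cartridge in the clip: upright white tube 32 mm dia, steel cap band, on an oblong grey foot 72 (its x) x 44 (y) x 18 mm thick; 130 mm tall, 0.25-0.5 kg. Point: on its axis, 65 mm above the foot's underside; z up the tube. The tube is plain from the foot to the top. It starts standing on the holder's base plate, within 0.05 rad of the holder's axes.
- column_hole (a point): One of the two vertical 13 mm holes right through the column's foot, at the underside: on the column's x axis, 24 mm from the tube's axis; the other is 24 mm the opposite way, so the column fits the dock either way round.
- clip_axis (a point): Black sprung C-clip, mouth towards its -x (forward, to the robot). Point: on the clipped tube's axis, mid-height of the clip, 57 mm above the bench. Clip 24 mm tall (45 to 69 mm above the bench), 46 mm wide. The jaws spread and let go when the tube is drawn about 10 mm along -x: a pull of about 8 to 13 N. The foot is wider than the clip, so the column does not lift out upward.
- holder: Fixed parking holder of the clip: white head with dark red top, face 28 mm behind the tube's axis (no room for a finger behind the tube), 100 mm wide, up to 105 mm above the bench; grey base plate 10 mm thick, reaching 38 mm in front of the tube's axis and 55 mm to each side. Origin on the bench under the tube's axis; axes as the clip's, z up.
- dock_seat (a point): Column dock, fixed. Point: centre of the top of its grey plate (120 mm in x, 96 in y), 12 mm above the bench; z up. Two steel pegs, 10 mm dia, 15 mm tall, tapered to 4 mm at the tip, on the dock's x axis 24 mm either side of this point. Seated, the foot lies flat on the plate with both pegs in its holes, column_center 65 mm above this point.
- dock: The same dock, origin on the bench, same axes. Two white side plates, 40 mm long in x, stand 29 to 41 mm either side of the centre in y, up to 134 mm above the bench: no room for a finger between them and the tube, so there the fingers must close along the dock's x, which is open on both sides.
- reagent: Bystander, leave alone: clear glass reagent bottle with a black cap, 66 dia x 130 mm tall; origin at the centre of its underside.
- amber: Bystander, leave alone: amber glass bottle with a white cap, 60 dia x 110 mm tall; origin at the centre of its underside.
- jar: Bystander, leave alone: squat white plastic jar with a screw cap, 54 dia x 50 mm tall; origin at the centre of its underside.
- beaker: Bystander, leave alone: open glass beaker, 66 dia x 75 mm tall; origin at the centre of its underside.
- spanner: Bystander, leave alone: steel spanner lying flat, 150 mm long, origin on its underside.
- mouse: Bystander, leave alone: black computer mouse, 100 x 58 x 32 mm; origin at the centre of its underside.

How it is judged:
On the way, in this order (a step that is already met when the one before it is completed fails the run):
1. the column is out of the clip, its axis at least 35 mm in front of the clip's axis (x of column_center in the frame of clip_axis below -0.035 m), for 0.1 s.
2. the column stands upright on the bench, let go and at rest (height (world z) of column_center between 0.06 and 0.069 m and angle between column_center's own z axis and vertical below 0.06 rad and contact force between the fingers and column below 0.2 N and linear speed of column below 0.02 m/s), for 0.3 s.
3. the column is taken again and lifted clear of the bench (height (world z) of column_center above 0.075 m and contact force between the fingers and column above 1 N), for 0.1 s.
At the end, for the whole second after the job is handed in: The column stands seated on the dock: its axis within 5 mm of the dock's centre, its foot down on the plate within 3 mm with both pegs in its holes, its x axis along the dock's x axis (either way round) within 0.12 rad, upright within 0.04 rad, let go and at rest (horizontal distance between column_center and dock_seat below 0.005 m and z of column_center in the frame of dock_seat between 0.061 and 0.068 m and angle between the x axis of column_center and the x axis of dock_seat, either way round below 0.12 rad and angle between column_center's own z axis and vertical below 0.04 rad and contact force between the fingers and column below 0.2 N and linear speed of column below 0.02 m/s); the robot touches nothing.
It fails at once if the column topples (leans more than 0.6 rad) (angle between column_center's own z axis and vertical above 0.6 rad).
It fails at once if another thing on the bench is moved more than 30 mm (distance of any of reagent, amber, jar, beaker, spanner, mouse from where it was at the start of the episode above 0.03 m).
It also fails if it takes over 64 s, if anything falls off the work surface, if the arm or the gripper's body presses on something with over 40 N, if the wrist force passes 120 N, or if a joint passes its speed limit or range.

## Robot

A 6-joint arm with a two-finger parallel gripper is mounted at the origin on the work surface. World frame = base frame: x ahead of the robot, y to its left, z up, the work surface at z = 0. Lengths are in m, angles in rad, forces in N, time in s.
With the tool pointing down it reaches from about 0.25 to 0.775 m from the base axis. Payload 8.9 kg.
Tool frame: the origin (TCP) lies midway between the tips of the shut fingers; the grasp point (between the pads) lies 19 mm behind it (ctrl.pinch_z is the distance from the TCP to the grasp point, in m); z points along the fingers, y is the line along which they close (so a half turn about z gives the same grasp; the last joint's range is limited). The gripper opens to 85 mm and grips with 20 to 120 N. Pads are 22 mm wide; open, the fingers measure 114 mm over their backs; the gripper's body (76 mm by 85 mm) begins 54 mm behind the grasp point. The pads swing forward as they close: fully open they stand 13 mm farther back than shut.
Start: joints at [-1.471, 0.291, -0.153, 1.127, 0, 1.431], TCP at [0.124, -0.51, 0.231] pointing down, gripper open.
Joint ranges: [-2.52, 2.52], [-0.91, 1.74], [-1.3, 1.37], [-1.96, 2.02], [-1.52, 1.47], [-3.14, 3.14]. Speed limits (rad/s): [2.22, 2.22, 2.79, 3.14, 3.14, 3.14].

## Interface

Orientations are given as a 3x3 rotation matrix whose columns are the frame's x, y, z axes.
In Python, from station import ctrl gives the robot as it stands. The module is installed in compiled form; this text tells all that it offers.
- The arm moves only by the tool step_arm, never from a script. Its argument "steps" is a list that holds one entry, the list of rows, each a list of 7 numbers: the turn, a rotation vector about the tool's x, y, z in degrees, then the shift along the tool's x, y, z in m, then the finger opening in m, from 0 to 0.0854. A call has 1 to 20 rows; each row is the pose to reach, as a shift and turn from the pose commanded when the call began, along the tool's axes at that moment; what a row does not reach only later rows make up. A row lasts 1/10 s, in which the tool goes at most 50 mm and 8.59 degrees, less where a joint would pass 70% of its speed; a pose out of reach is approached as far as the arm can. A call with a gripper value outside its range is refused whole. The fingers move at their own pace and stop on an object; the grip force is fixed at half the most. Time passes only in rows, so rows that repeat a pose let the fingers close. It gives the time, the measured TCP pose, the force, the opening and the grip force at its end, in the units of the state.
- ctrl.get_obs(): the state, without advancing time (a new reading comes with each control period).
- ctrl.get_image(name): name is "side" or "top"; returns (picture, depth): 420x560x3 uint8, red, green, blue; 420x560 float32, m along the optical axis (not along the pixel's ray), 0 where there is no reading.
- ctrl.calibration(name): a dict with "intrinsics" (3x3 intrinsics, pixels), "D" ([k1, k2, p1, p2, k3] as OpenCV has them; the pictures are not rectified), "world_to_cam" (4x4, takes a point from world to camera coordinates). Camera axes: x right, y down, z forward; pixel columns grow to the right and rows downward; lengths in m; the calibration is good to about 2 mm. A picture is of the moment at which its call begins. calibration takes no time and is no camera call.
- ctrl.close_job(): hands the job in; it is judged then, once.
The state is a dict: "time": time; "joint_positions": joint angles; "qd": joint speeds; "tau": joint torques, N m; "position": TCP position; "tcp_rot": TCP orientation; "ft_force": force on the tool from outside, world axes, zero at the start; "ft_torque": the same for the moment, N m; "gripper_width": opening from 0.0 (shut) to 1.0 (fully open); "grip_force": force on a finger pad.
Only numpy, scipy, OpenCV 4.12 (cv2) and the standard library are available. Lean on these libraries where they do the work, as an engineer would, in place of code of your own. Each camera call takes 0.05 s, during which the arm holds its last target. There are 200 camera calls.

## Working session

There is one attempt and no reset: what is moved stays moved. The work goes in short steps, Python scripts to look and compute and a tool call to move; the robot and the scene stay as the last step left them, time stands still between calls to the robot, and variables do not carry over. Pictures are saved under pics/ and viewed, at most 10 in all, crops included, and the job is handed in when it is done.

Besides the shell and the picture viewer there is one more tool, called by a JSON object that holds its "fn" and its "kwargs". step_arm: Moves the arm, as the interface text tells. Its arguments: {"type":"object","properties":{"steps":{"type":"array","items":{"type":"array","items":{"type":"array","items":{"type":"number"}}}}},"required":["steps"]}

```bash
mkdir -p pics; cat > h.py <<'E'
import numpy as np, cv2
from station import ctrl
def grab(n):
    im,d=ctrl.get_image(n); c=ctrl.calibration(n); return im,d,c
def cloud(d,c):
    K=np.array(c["intrinsics"]);D=np.array(c["D"]);T=np.linalg.inv(np.array(c["world_to_cam"]))
    v,u=np.mgrid[:d.shape[0],:d.shape[1]]
    p=cv2.undistortPoints(np.stack([u.ravel(),v.ravel()],1).astype(np.float64)[:,None],K,D)[:,0]
    P=np.c_[p*d.ravel()[:,None],d.ravel()]
    return (P@T[:3,:3].T+T[:3,3]).reshape(*d.shape,3)
def ray(c,uv,z):
    K=np.array(c["intrinsics"]);D=np.array(c["D"]);T=np.linalg.inv(np.array(c["world_to_cam"]))
    p=cv2.undistortPoints(np.array(uv,float).reshape(-1,1,2),K,D)[:,0]
    r=np.c_[p,np.ones(len(p))]@T[:3,:3].T
    return T[:3,3]+r*((z-T[2,3])/r[:,2])[:,None]
E
python3 - <<'E'
from h import *
for n in("side","top"):
    im,d,c=grab(n); cv2.imwrite(f"pics/{n}0.png",im[:,:,::-1]); np.savez(f"{n}0.npz",im=im,d=d)
    print(n,np.linalg.inv(c["world_to_cam"]).round(3).tolist(),c["intrinsics"])
o=ctrl.get_obs();print(o["position"],o["tcp_rot"],o["time"],ctrl.pinch_z)
E
```

```text
side [[-0.995, -0.083, 0.058, 0.478], [-0.1, 0.759, -0.644, 0.677], [0.01, -0.646, -0.763, 0.824], [0.0, 0.0, 0.0, 1.0]] [[389.58445822   0.         286.45406425]
 [  0.         389.58445822 211.48404025]
 [  0.           0.           1.        ]]
top [[-0.021, -0.982, 0.188, 0.319], [-0.999, 0.025, 0.019, 0.046], [-0.024, -0.188, -0.982, 1.163], [0.0, 0.0, 0.0, 1.0]] [[380.4466814    0.         276.13974577]
 [  0.         380.4466814  205.50047645]
 [  0.           0.           1.        ]]
[ 0.12412991 -0.50970834  0.23079191] [[ 9.71624180e-01  2.36529998e-01 -1.15326790e-04]
 [ 2.36529966e-01 -9.71623471e-01  1.18586936e-03]
 [ 1.68439462e-04 -1.17949759e-03 -9.99999290e-01]] 0.1 0.0187
```

View pics/side0.png

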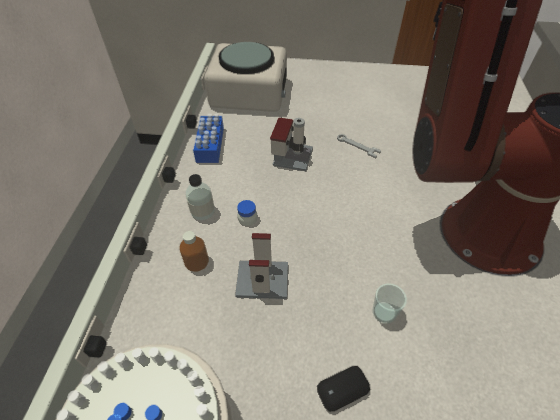

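View pics/top0.png

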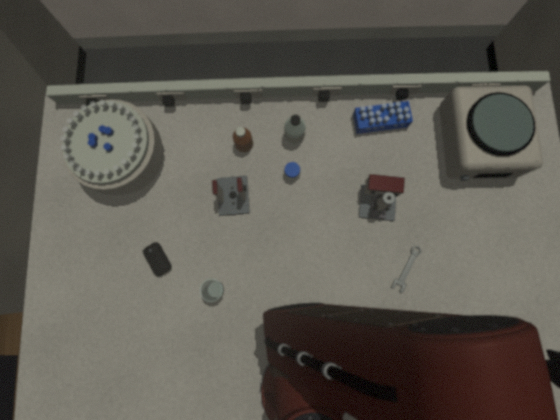

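The side view shows the holder and column at about (298,140) and the dock at (262,270). In the top view the column cap is at (389,198) and the dock at (233,195). Next I'll measure both and look at enlarged crops.

```bash
python3 - <<'E'
from h import *
for n in("side","top"):
    z=np.load(f"{n}0.npz");im,d=z["im"],z["d"];c=ctrl.calibration(n);P=cloud(d,c)
    R,G,B=[im[:,:,i].astype(int) for i in range(3)]
    red=((R>1.6*G)&(R>1.6*B)&(R>40)).astype(np.uint8)
    red[:, :]*=((P[:,:,0]>.4)&(P[:,:,2]>.08)&(P[:,:,2]<.16)).astype(np.uint8)
    k,l,s,ce=cv2.connectedComponentsWithStats(red)
    for i in range(1,k):
        if s[i,4]<15: continue
        q=P[l==i];zz=.105 if np.median(q[:,2])<.118 else .134
        ys,xs=np.where(l==i);q2=ray(c,np.c_[xs,ys],zz)[:,:2].astype(np.float32)
        print(n,"red",s[i],ce[i].round(1),"z",np.median(q[:,2]).round(3),"rect",[np.round(a,3) for a in cv2.minAreaRect(q2)],"mean",q2.mean(0).round(4))
    # height slices near the holder column and dock plate
    w=(P[:,:,0]>.4)&(P[:,:,0]<.75)&(np.abs(P[:,:,1])<.5)
    for nm,lo,hi in(("cap",.132,.15),("plates",.006,.016)):
        m=(w&(P[:,:,2]>lo)&(P[:,:,2]<hi)).astype(np.uint8)
        k,l,s,ce=cv2.connectedComponentsWithStats(m)
        for i in range(1,k):
            if s[i,4]>25:
                q=P[l==i];print(n,nm,s[i],"med",np.median(q,0).round(4),"rect",[np.round(a,3) for a in cv2.minAreaRect(q[:,:2].astype(np.float32))])
t=np.load("top0.npz")["im"];s=np.load("side0.npz")["im"]
f=lambda a,x,y:cv2.resize(a[y:y+60,x:x+80],(400,300),interpolation=cv2.INTER_CUBIC)
o=np.vstack([np.hstack([f(t,350,165),f(t,195,165)]),np.hstack([f(s,255,112),f(s,225,230)])])
cv2.imwrite("pics/crop1.png",np.clip(o[:,:,::-1]*1.3,0,255))
E
```

```text
side red [271 118  22  23 326] [281.3 128.7] z 0.105 rect [array([ 0.579, -0.247]), array([0.101, 0.045]), np.float64(82.319)] mean [ 0.579  -0.2458]
side red [252 233  18   6  75] [260.8 235.6] z 0.134 rect [array([0.58, 0.17]), array([0.039, 0.011]), np.float64(1.432)] mean [0.579  0.1704]
side red [249 260  20   6 107] [258.9 262.3] z 0.133 rect [array([0.574, 0.24 ]), array([0.04 , 0.012]), np.float64(6.087)] mean [0.5729 0.2397]
side cap [238  66  21  10 120] med [ 0.7219 -0.4891  0.1423] rect [array([ 0.716, -0.488]), array([0.023, 0.065]), np.float64(89.503)]
side cap [294 118  11   9  83] med [ 0.5285 -0.2353  0.1402] rect [array([ 0.528, -0.241]), array([0.029, 0.033]), np.float64(5.446)]
side cap [252 233  19   6  90] med [0.5789 0.1701 0.1335] rect [array([0.579, 0.169]), array([0.04 , 0.015]), np.float64(5.832)]
side cap [249 260  20   6 108] med [0.5731 0.2396 0.1335] rect [array([0.574, 0.24 ]), array([0.04 , 0.013]), np.float64(4.618)]
side cap [ 130  347   85   46 1945] med [0.6961 0.4787 0.14  ] rect [array([0.679, 0.468]), array([0.064, 0.141]), np.float64(89.969)]

[... 1427 characters left out ...]
1]), array([0.031, 0.031]), np.float64(46.347)]
top plates [139 164  22  26  43] med [0.638  0.459  0.0111] rect [array([0.641, 0.463]), array([0.012, 0.101]), np.float64(51.54)]
top plates [217 175  33  41 882] med [0.5648 0.2053 0.0112] rect [array([0.578, 0.203]), array([0.121, 0.096]), np.float64(3.93)]
top plates [359 184  18  35 267] med [ 0.5376 -0.2038  0.0093] rect [array([ 0.547, -0.216]), array([0.051, 0.104]), np.float64(82.801)]
top plates [378 199  18  22 143] med [ 0.5072 -0.2826  0.0097] rect [array([ 0.508, -0.283]), array([0.041, 0.08 ]), np.float64(47.191)][ WARN:0@0.264] global loadsave.cpp:1063 imwrite_ Unsupported depth image for selected encoder is fallbacked to CV_8U.
```

View pics/crop1.png

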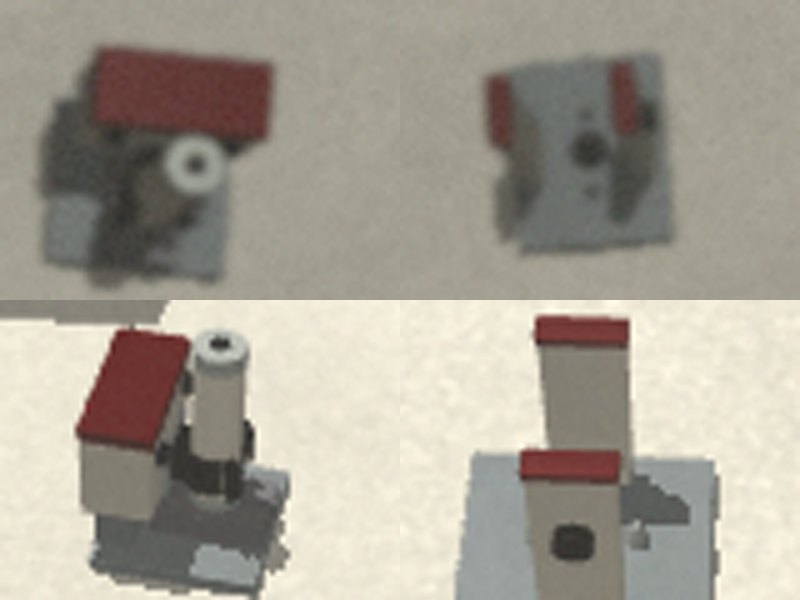

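The crops show the C-clip tube leaning clear of the red-topped head, and the dock's two plates with its pegs between them. Both objects are measured consistently in the two views. Next I need the foot's orientation.

```bash
python3 - <<'E'
from h import *
a=np.deg2rad(-7.2);X=np.array([np.cos(a),np.sin(a)]);Y=np.array([-X[1],X[0]])
for n in("side","top"):
    z=np.load(f"{n}0.npz");im,d=z["im"],z["d"];P=cloud(d,ctrl.calibration(n))
    q=P-np.array([.5287,-.2408,0]);hx=q[...,:2]@X;hy=q[...,:2]@Y
    near=(abs(hx)<.07)&(abs(hy)<.07)
    for lo,hi in((.021,.034),(.05,.065),(.085,.125)):
        m=near&(P[...,2]>lo)&(P[...,2]<hi)&(hx<.02)
        print(n,lo,m.sum(),"hx",np.percentile(hx[m],[0,5,95,100]).round(3),"hy",np.percentile(hy[m],[0,5,95,100]).round(3))
    m=near&(P[...,2]>.02)&(P[...,2]<.034)&(hx<.02)
    print(sorted(zip((hx[m]*1e3).round().astype(int),(hy[m]*1e3).round().astype(int)))[::4])
    w=P[...,2]<.03
    for nm,y0,y1 in(("lowobj",-.25,.1),):
        m=(P[...,2]>.03)&(P[...,0]>.25)&(P[...,0]<.47)&(P[...,1]>-.35)&(P[...,1]<.15)
        print("obstacles",m.sum())
E
```

```text
side 0.021 138 hx [-0.036 -0.035  0.017  0.02 ] hy [-0.026 -0.018  0.022  0.025]
side 0.05 58 hx [-0.02  -0.019  0.018  0.019] hy [-0.021 -0.019  0.023  0.024]
side 0.085 119 hx [-0.016 -0.015  0.014  0.016] hy [-0.002  0.002  0.016  0.017]
[(np.int64(-36), np.int64(-18)), (np.int64(-36), np.int64(12)), (np.int64(-35), np.int64(24)), (np.int64(-34), np.int64(18)), (np.int64(-32), np.int64(-21)), (np.int64(-32), np.int64(12)), (np.int64(-31), np.int64(20)), (np.int64(-29), np.int64(-20)), (np.int64(-28), np.int64(-12)), (np.int64(-28), np.int64(21)), (np.int64(-26), np.int64(-8)), (np.int64(-25), np.int64(20)), (np.int64(-23), np.int64(-18)), (np.int64(-22), np.int64(-9)), (np.int64(-21), np.int64(-16)), (np.int64(-20), np.int64(-6)), (np.int64(-19), np.int64(-26)), (np.int64(-19), np.int64(20)), (np.int64(-17), np.int64(-19)), (np.int64(-16), np.int64(-6)), (np.int64(-15), np.int64(-12)), (np.int64(-15), np.int64(19)), (np.int64(-13), np.int64(23)), (np.int64(-10), np.int64(22)), (np.int64(-7), np.int64(11)), (np.int64(-4), np.int64(12)), (np.int64(-3), np.int64(22)), (np.int64(0), n
[... 864 characters left out ...]
64(-16)), (np.int64(-27), np.int64(9)), (np.int64(-25), np.int64(-9)), (np.int64(-25), np.int64(20)), (np.int64(-24), np.int64(8)), (np.int64(-22), np.int64(-12)), (np.int64(-22), np.int64(20)), (np.int64(-21), np.int64(11)), (np.int64(-19), np.int64(-18)), (np.int64(-19), np.int64(-5)), (np.int64(-18), np.int64(11)), (np.int64(-17), np.int64(5)), (np.int64(-16), np.int64(-14)), (np.int64(-16), np.int64(15)), (np.int64(-15), np.int64(4)), (np.int64(-15), np.int64(23)), (np.int64(-13), np.int64(-9)), (np.int64(-12), np.int64(-21)), (np.int64(-7), np.int64(22)), (np.int64(0), np.int64(21)), (np.int64(6), np.int64(19)), (np.int64(12), np.int64(20)), (np.int64(18), np.int64(20))]
obstacles 10678
```

```bash
cat >> h.py <<'E'
from scipy.spatial.transform import Rotation as Ro
def delta(x,y,z,yaw):
    o=ctrl.get_obs();R=np.array(o["tcp_rot"]);a=np.deg2rad(yaw)
    T=np.array([[np.cos(a),np.sin(a),0],[np.sin(a),-np.cos(a),0],[0,0,-1.]])
    print("t",o["time"],"tcp",np.round(o["position"],4),"w",o["gripper_width"],"F",np.round(o["ft_force"],1))
    print("turn",Ro.from_matrix(R.T@T).as_rotvec(degrees=True).round(2),"shift",(R.T@(np.array([x,y,z])-o["position"])).round(4))
E
python3 -c "
from h import *
delta(.5287,-.2408,.2,-7.2)"
```

```text
t 0.1 tcp [ 0.1241 -0.5097  0.2308] w 0.999380421524015 F [ 0.4  0.5 -0.6]
turn [-0.07  0.   20.88] shift [ 0.4567 -0.1655  0.0311]
```

{"fn": "step_arm", "kwargs": {"steps": [[[-0.07, 0, 20.9, 0.457, -0.1655, 0.031, 0.0854], [-0.07, 0, 20.9, 0.457, -0.1655, 0.031, 0.0854], [-0.07, 0, 20.9, 0.457, -0.1655, 0.031, 0.0854], [-0.07, 0, 20.9, 0.457, -0.1655, 0.031, 0.0854], [-0.07, 0, 20.9, 0.457, -0.1655, 0.031, 0.0854], [-0.07, 0, 20.9, 0.457, -0.1655, 0.031, 0.0854], [-0.07, 0, 20.9, 0.457, -0.1655, 0.031, 0.0854], [-0.07, 0, 20.9, 0.457, -0.1655, 0.031, 0.0854], [-0.07, 0, 20.9, 0.457, -0.1655, 0.031, 0.0854], [-0.07, 0, 20.9, 0.457, -0.1655, 0.031, 0.0854], [-0.07, 0, 20.9, 0.457, -0.1655, 0.031, 0.0854], [-0.07, 0, 20.9, 0.457, -0.1655, 0.031, 0.0854], [-0.07, 0, 20.9, 0.457, -0.1655, 0.031, 0.0854], [-0.07, 0, 20.9, 0.457, -0.1655, 0.031, 0.0854]]]}}

```text
time: 1.5
position: [0.5281, -0.2421, 0.2004]
tcp_rot: [[0.992, -0.127, -0.0], [-0.127, -0.992, -0.001], [-0.0, 0.001, -1.0]]
ft_force: [-0.1, 0.5, -0.2]
gripper_width: 0.999
grip_force: 0.0
```

```bash
python3 -c "
from h import *
delta(.5287,-.2408,.079,-7.2)"
```

```text
t 1.5 tcp [ 0.5281 -0.2421  0.2004] w 0.9993715607573754 F [-0.1  0.5 -0.2]
turn [ 0.07  0.   -0.11] shift [ 0.0004 -0.0015  0.1214]
```

Descend, then close and hold.

{"fn": "step_arm", "kwargs": {"steps": [[[0, 0, 0, 0.0005, -0.0015, 0.03, 0.0854], [0, 0, 0, 0.0005, -0.0015, 0.06, 0.0854], [0, 0, 0, 0.0005, -0.0015, 0.09, 0.0854], [0, 0, 0, 0.0005, -0.0015, 0.11, 0.0854], [0, 0, 0, 0.0005, -0.0015, 0.121, 0.0854], [0, 0, 0, 0.0005, -0.0015, 0.121, 0.0854], [0, 0, 0, 0.0005, -0.0015, 0.121, 0.02], [0, 0, 0, 0.0005, -0.0015, 0.121, 0.02], [0, 0, 0, 0.0005, -0.0015, 0.121, 0.02], [0, 0, 0, 0.0005, -0.0015, 0.121, 0.02], [0, 0, 0, 0.0005, -0.0015, 0.121, 0.02], [0, 0, 0, 0.0005, -0.0015, 0.121, 0.02], [0, 0, 0, 0.0005, -0.0015, 0.121, 0.02], [0, 0, 0, 0.0005, -0.0015, 0.121, 0.02]]]}}

```text
time: 2.9
position: [0.5302, -0.2408, 0.0802]
tcp_rot: [[0.992, -0.126, 0.001], [-0.126, -0.992, -0.003], [0.001, 0.003, -1.0]]
ft_force: [-2.1, -3.6, 6.3]
gripper_width: 0.358
grip_force: 58.6
```

{"fn": "step_arm", "kwargs": {"steps": [[[0, 0, 0, -0.004, 0, 0, 0.02], [0, 0, 0, -0.008, 0, 0, 0.02], [0, 0, 0, -0.012, 0, 0, 0.02], [0, 0, 0, -0.016, 0, 0, 0.02], [0, 0, 0, -0.022, 0, -0.001, 0.02], [0, 0, 0, -0.03, 0, -0.003, 0.02], [0, 0, 0, -0.04, 0, -0.006, 0.02], [0, 0, 0, -0.05, 0, -0.01, 0.02], [0, 0, 0, -0.05, 0, -0.01, 0.02], [0, 0, 0, -0.05, 0, -0.01, 0.02]]]}}

```text
time: 3.9
position: [0.4801, -0.2337, 0.0896]
tcp_rot: [[0.992, -0.126, 0.001], [-0.126, -0.992, -0.001], [0.001, 0.001, -1.0]]
ft_force: [0.3, 0.0, -2.3]
gripper_width: 0.36
grip_force: 59.1
```

```bash
python3 - <<'E'
from h import *
im,d,c=grab("side"); P=cloud(d,c)
cv2.imwrite("pics/pull.png",cv2.resize(im[60:260,180:460],(800,571),interpolation=cv2.INTER_CUBIC)[:,:,::-1])
delta(.40,-.15,.09,-7.2)
E
```

```text
t 3.95 tcp [ 0.4804 -0.2338  0.0895] w 0.35526315601317965 F [-0.4  0.2 -2.8]
turn [ 0.08 -0.05 -0.03] shift [-0.0903 -0.073  -0.0007]
```

View pics/pull.png

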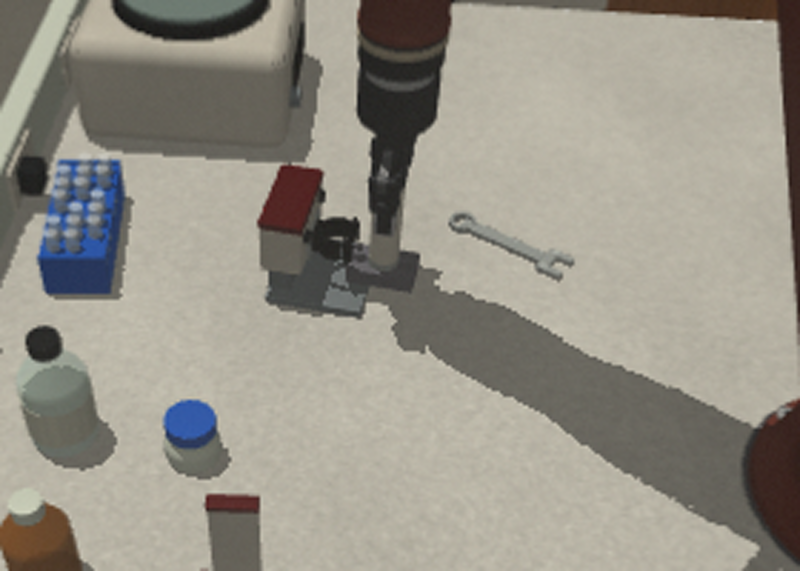

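The column is out of the clip and upright in the fingers, with its foot at crop pixel (385,268). The spanner at (510,245) and the other things haven't moved. I'll carry the column to the open bench and turn it to about the dock's yaw.

```bash
python3 -c "
from h import *
delta(.46,-.07,.0895,4.7)"
```

```text
t 3.95 tcp [ 0.4804 -0.2338  0.0895] w 0.35526315601317965 F [-0.4  0.2 -2.8]
turn [  0.08  -0.04 -11.93] shift [-0.0409 -0.1599 -0.0002]
```

{"fn": "step_arm", "kwargs": {"steps": [[[0, 0, 0, -0.02, -0.015, 0, 0.02], [0, 0, -2, -0.04, -0.035, 0, 0.02], [0, 0, -4, -0.041, -0.06, 0, 0.02], [0, 0, -6, -0.041, -0.085, 0, 0.02], [0, 0, -8, -0.041, -0.11, 0, 0.02], [0, 0, -10, -0.041, -0.135, 0, 0.02], [0, 0, -11.9, -0.041, -0.15, 0, 0.02], [0, 0, -11.9, -0.041, -0.16, 0, 0.02], [0, 0, -11.9, -0.041, -0.16, 0.006, 0.02], [0, 0, -11.9, -0.041, -0.16, 0.012, 0.02], [0, 0, -11.9, -0.041, -0.16, 0.016, 0.02], [0, 0, -11.9, -0.041, -0.16, 0.018, 0.02], [0, 0, -11.9, -0.041, -0.16, 0.018, 0.02]]]}}

```text
time: 5.25
position: [0.4593, -0.0702, 0.0707]
tcp_rot: [[0.997, 0.081, -0.001], [0.081, -0.997, -0.001], [-0.001, 0.001, -1.0]]
ft_force: [-0.1, 0.4, -3.2]
gripper_width: 0.363
grip_force: 60.2
```

{"fn": "step_arm", "kwargs": {"steps": [[[0, 0, 0, 0, 0, 0.0007, 0.02], [0, 0, 0, 0, 0, 0.0014, 0.02], [0, 0, 0, 0, 0, 0.0014, 0.02]]]}}

```text
time: 5.55
position: [0.4598, -0.0701, 0.0702]
tcp_rot: [[0.997, 0.081, 0.001], [0.081, -0.997, -0.002], [0.0, 0.002, -1.0]]
ft_force: [-1.1, -0.6, 3.9]
gripper_width: 0.36
grip_force: 60.4
```

Contact (force turned upward). Release, then rise clear.

{"fn": "step_arm", "kwargs": {"steps": [[[0, 0, 0, 0, 0, 0, 0.04], [0, 0, 0, 0, 0, 0, 0.0854], [0, 0, 0, 0, 0, 0, 0.0854], [0, 0, 0, 0, 0, 0, 0.0854], [0, 0, 0, 0, 0, 0, 0.0854], [0, 0, 0, 0, 0, 0, 0.0854], [0, 0, 0, 0, 0, -0.02, 0.0854], [0, 0, 0, 0, 0, -0.05, 0.0854], [0, 0, 0, 0, 0, -0.09, 0.0854], [0, 0, 0, 0, 0, -0.13, 0.0854], [0, 0, 0, -0.04, 0, -0.13, 0.0854], [0, 0, 0, -0.08, 0, -0.13, 0.0854], [0, 0, 0, -0.12, 0, -0.13, 0.0854], [0, 0, 0, -0.14, 0, -0.13, 0.0854], [0, 0, 0, -0.14, 0, -0.13, 0.0854]]]}}

```text
time: 7.05
position: [0.3178, -0.0807, 0.1997]
tcp_rot: [[0.997, 0.08, -0.001], [0.08, -0.997, -0.001], [-0.001, 0.001, -1.0]]
ft_force: [-0.1, -0.0, 0.2]
gripper_width: 1.0
grip_force: 0.0
```

```bash
python3 - <<'E'
from h import *
for n in("side","top"):
    im,d,c=grab(n); P=cloud(d,c);np.savez(f"{n}1.npz",im=im,d=d)
    near=np.hypot(P[...,0]-.459,P[...,1]+.07)<.06
    m=near&(P[...,2]>.124)&(P[...,2]<.14); v,u=np.where(m)
    if m.sum(): print(n,"cap",m.sum(),P[m].mean(0).round(4),[np.round(a,4) for a in cv2.minAreaRect(ray(c,np.c_[u,v],.13)[:,:2].astype(np.float32))])
    m=near&(P[...,2]>.014)&(P[...,2]<.022)
    if m.sum()>10: print(n,"foot",m.sum(),P[m].mean(0).round(4),[np.round(a,4) for a in cv2.minAreaRect(P[m][:,:2].astype(np.float32))])
im=np.load("side1.npz")["im"];t=np.load("top1.npz")["im"]
o=np.hstack([cv2.resize(im[110:260,230:380],(400,400)),cv2.resize(t[130:280,200:350],(400,400))]);cv2.imwrite("pics/stand.png",o[:,:,::-1])
delta(.459,-.07,.2,94.7); print(ctrl.get_obs()["joint_positions"])
E
```

```text
side cap 106 [ 0.4588 -0.0677  0.1301] [array([ 0.4588, -0.0683]), array([0.0365, 0.0312]), np.float64(73.4746)]
side foot 203 [ 0.4579 -0.0646  0.0182] [array([ 0.4577, -0.07  ]), array([0.0702, 0.0483]), np.float64(4.0492)]
top cap 108 [ 0.4593 -0.0714  0.1297] [array([ 0.4591, -0.0714]), array([0.0273, 0.0279]), np.float64(87.5051)]
top foot 172 [ 0.4539 -0.0681  0.0176] [array([ 0.4595, -0.0719]), array([0.0721, 0.0443]), np.float64(3.8084)]
t 7.15 tcp [ 0.3205 -0.0813  0.2   ] w 1.001222673864248 F [0.6 0.7 1.3]
turn [ 1.400e-01  3.000e-02 -9.006e+01] shift [ 1.389e-01 -1.000e-04  2.000e-04]
[-4.69824495e-01 -6.40565368e-02 -6.49699852e-01  9.83065390e-01
 -9.04363571e-04  2.59084819e+00]
```

View pics/stand.png

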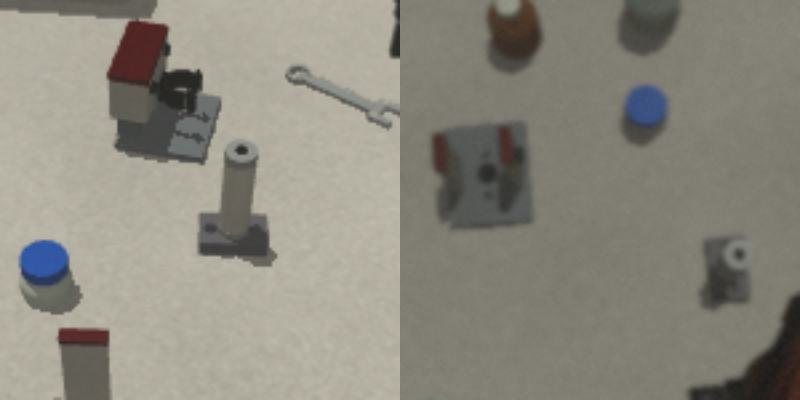

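The column stands upright and free on the bench: in the left crop its cap is at (240,152) and its foot at (233,233). It is at about (0.459,-0.070) with yaw 3.9°, and the dock is offset from it by (0.118,0.2745). Now I'll turn 90° above it to regrasp along its x.

{"fn": "step_arm", "kwargs": {"steps": [[[0, 0, -8, 0.03, 0, 0, 0.0854], [0, 0, -16, 0.06, 0, 0, 0.0854], [0, 0, -24, 0.09, 0, 0, 0.0854], [0, 0, -32, 0.12, 0, 0, 0.0854], [0, 0, -40, 0.139, 0, 0, 0.0854], [0, 0, -48, 0.139, 0, 0, 0.0854], [0, 0, -56, 0.139, 0, 0, 0.0854], [0, 0, -64, 0.139, 0, 0, 0.0854], [0, 0, -72, 0.139, 0, 0, 0.0854], [0, 0, -80, 0.139, 0, 0, 0.0854], [0, 0, -86, 0.139, 0, 0, 0.0854], [0, 0, -89.4, 0.139, 0, 0, 0.0854], [0, 0, -89.4, 0.139, 0, 0, 0.0854], [0, 0, -89.4, 0.139, 0, 0, 0.0854]]]}}

```text
time: 8.55
position: [0.4592, -0.0695, 0.1994]
tcp_rot: [[-0.07, 0.998, -0.0], [0.998, 0.07, -0.001], [-0.001, -0.0, -1.0]]
ft_force: [-0.6, 0.3, 0.4]
gripper_width: 0.997
grip_force: 0.0
```

```bash
python3 -c "
from h import *
delta(.459,-.0702,.071,94)"
```

```text
t 8.55 tcp [ 0.4592 -0.0695  0.1994] w 0.9969437654358304 F [-0.6  0.3  0.4]
turn [-0.01  0.06  0.  ] shift [-0.0005 -0.0003  0.1284]
```

{"fn": "step_arm", "kwargs": {"steps": [[[0, 0, 0, -0.0005, 0, 0.03, 0.0854], [0, 0, 0, -0.0005, 0, 0.06, 0.0854], [0, 0, 0, -0.0005, 0, 0.09, 0.0854], [0, 0, 0, -0.0005, 0, 0.115, 0.0854], [0, 0, 0, -0.0005, 0, 0.128, 0.0854], [0, 0, 0, -0.0005, 0, 0.128, 0.0854], [0, 0, 0, -0.0005, 0, 0.128, 0.05], [0, 0, 0, -0.0005, 0, 0.128, 0.04], [0, 0, 0, -0.0005, 0, 0.128, 0.035], [0, 0, 0, -0.0005, 0, 0.128, 0.033], [0, 0, 0, -0.0005, 0, 0.128, 0.02], [0, 0, 0, -0.0005, 0, 0.128, 0.02], [0, 0, 0, -0.0005, 0, 0.128, 0.02], [0, 0, 0, -0.0005, 0, 0.128, 0.02], [0, 0, 0, -0.0005, 0, 0.128, 0.02]]]}}

```text
time: 10.05
position: [0.4596, -0.0706, 0.0724]
tcp_rot: [[-0.071, 0.997, 0.002], [0.997, 0.071, -0.002], [-0.002, 0.002, -1.0]]
ft_force: [0.6, 0.6, 5.7]
gripper_width: 0.357
grip_force: 58.7
```

```bash
python3 -c "
from h import *
delta(.577,.2042,.18,94.6)"
```

```text
t 10.05 tcp [ 0.4596 -0.0706  0.0724] w 0.35717768193423916 F [0.6 0.6 5.7]
turn [ 0.11  0.1  -0.52] shift [ 0.2655  0.1369 -0.1078]
```

{"fn": "step_arm", "kwargs": {"steps": [[[0, 0, 0, 0, 0, -0.01, 0.02], [0, 0, 0, 0, 0, -0.04, 0.02], [0, 0, 0, 0, 0, -0.08, 0.02], [0, 0, 0, 0, 0, -0.12, 0.02], [0, 0, 0, 0, 0, -0.15, 0.02], [0, 0, 0, 0.03, 0.015, -0.155, 0.02], [0, 0, 0, 0.065, 0.035, -0.155, 0.02], [0, 0, 0, 0.1, 0.05, -0.155, 0.02], [0, 0, -0.5, 0.135, 0.07, -0.155, 0.02], [0, 0, -0.5, 0.17, 0.09, -0.155, 0.02], [0, 0, -0.5, 0.205, 0.11, -0.155, 0.02], [0, 0, -0.5, 0.235, 0.125, -0.155, 0.02], [0, 0, -0.5, 0.255, 0.133, -0.155, 0.02], [0, 0, -0.5, 0.265, 0.137, -0.155, 0.02], [0, 0, -0.5, 0.265, 0.137, -0.155, 0.02], [0, 0, -0.5, 0.265, 0.137, -0.155, 0.02]]]}}

```text
time: 11.65
position: [0.5759, 0.2031, 0.2263]
tcp_rot: [[-0.08, 0.997, -0.001], [0.997, 0.08, -0.002], [-0.002, -0.001, -1.0]]
ft_force: [-0.1, -0.9, -2.0]
gripper_width: 0.361
grip_force: 60.1
```

```bash
python3 - <<'E'
from h import *
im,d,c=grab("side");P=cloud(d,c)
near=np.hypot(P[...,0]-.577,P[...,1]-.2042)<.06
for lo,hi in((.166,.176),(.178,.2)):
    m=near&(P[...,2]>lo)&(P[...,2]<hi);print(lo,m.sum(),[np.round(a,4) for a in cv2.minAreaRect(P[m][:,:2].astype(np.float32))],np.percentile(P[m],[2,98],axis=0).round(4).tolist())
cv2.imwrite("pics/above.png",cv2.resize(im[130:310,170:350],(600,600),interpolation=cv2.INTER_CUBIC)[:,:,::-1])
delta(.577,.2042,.18,94.6)
E
```

```text
0.166 429 [array([0.5743, 0.204 ]), array([0.0719, 0.0469]), np.float64(4.7007)] [[0.5388, 0.1816, 0.1669], [0.6091, 0.2265, 0.1749]]
0.178 105 [array([0.5744, 0.2118]), array([0.0162, 0.0313]), np.float64(89.8588)] [[0.5589, 0.2047, 0.1783], [0.5872, 0.2193, 0.1998]]
t 11.7 tcp [0.576  0.2028 0.2265] w 0.3620948573921598 F [-0.7 -0.1 -2.5]
turn [-0.04  0.1  -0.07] shift [0.0014 0.0012 0.0465]
```

View pics/above.png

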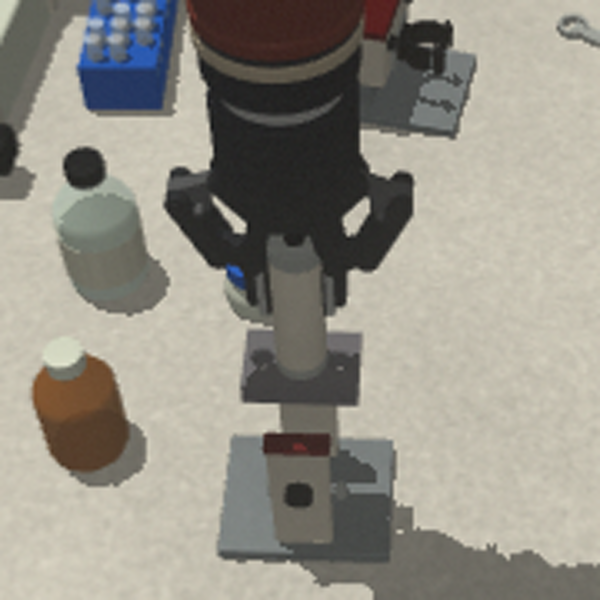

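The grasped column is upright over the dock with its foot at (302,370), squared to it at yaw 4.7°. It needs about 1.5 mm of shift in both axes. I'll correct that and lower it between the plates.

{"fn": "step_arm", "kwargs": {"steps": [[[0, 0, 0, 0.0015, 0.0015, 0, 0.02], [0, 0, 0, 0.0015, 0.0015, 0.02, 0.02], [0, 0, 0, 0.0015, 0.0015, 0.045, 0.02], [0, 0, 0, 0.0015, 0.0015, 0.07, 0.02], [0, 0, 0, 0.0015, 0.0015, 0.095, 0.02], [0, 0, 0, 0.0015, 0.0015, 0.108, 0.02], [0, 0, 0, 0.0015, 0.0015, 0.112, 0.02], [0, 0, 0, 0.0015, 0.0015, 0.112, 0.02], [0, 0, 0, 0.0015, 0.0015, 0.112, 0.02]]]}}

```text
time: 12.6
position: [0.5786, 0.2054, 0.1156]
tcp_rot: [[-0.08, 0.997, 0.002], [0.997, 0.08, -0.001], [-0.001, 0.002, -1.0]]
ft_force: [0.4, 0.6, -2.8]
gripper_width: 0.361
grip_force: 60.2
```

```bash
python3 - <<'E'
from h import *
im,d,c=grab("side");P=cloud(d,c)
near=np.hypot(P[...,0]-.577,P[...,1]-.2042)<.06
for lo,hi in((.053,.066),):
    m=near&(P[...,2]>lo)&(P[...,2]<hi);print(lo,m.sum(),np.percentile(P[m],[2,98],axis=0).round(4).tolist())
m=(np.abs(P[...,2]-.012)<.003)&(np.hypot(P[...,0]-.577,P[...,1]-.2042)<.09);print("plate",[np.round(a,4) for a in cv2.minAreaRect(P[m][:,:2].astype(np.float32))])
delta(.577,.2042,.085,94.6)
E
```

```text
0.053 275 [[0.541, 0.1805, 0.0539], [0.6123, 0.2462, 0.0648]]
plate [array([0.5761, 0.2051]), array([0.1197, 0.0963]), np.float64(4.2957)]
t 12.65 tcp [0.5787 0.2055 0.1157] w 0.3590852799738529 F [ 1.1  0.7 -2.9]
turn [ 0.12  0.05 -0.02] shift [-0.0011 -0.0019  0.0307]
```

{"fn": "step_arm", "kwargs": {"steps": [[[0, 0, 0, -0.0005, -0.0007, 0.006, 0.02], [0, 0, 0, -0.0005, -0.0007, 0.012, 0.02], [0, 0, 0, -0.0005, -0.0007, 0.016, 0.02], [0, 0, 0, -0.0005, -0.0007, 0.019, 0.02], [0, 0, 0, -0.0005, -0.0007, 0.021, 0.02], [0, 0, 0, -0.0005, -0.0007, 0.021, 0.02]]]}}

```text
time: 13.25
position: [0.5769, 0.2048, 0.093]
tcp_rot: [[-0.08, 0.997, -0.0], [0.997, 0.08, -0.001], [-0.001, -0.001, -1.0]]
ft_force: [-0.7, -0.6, -2.9]
gripper_width: 0.364
grip_force: 60.2
```

{"fn": "step_arm", "kwargs": {"steps": [[[0, 0, 0, 0, 0, 0.002, 0.02], [0, 0, 0, 0, 0, 0.004, 0.02], [0, 0, 0, 0, 0, 0.006, 0.02], [0, 0, 0, 0, 0, 0.0075, 0.02], [0, 0, 0, 0, 0, 0.0085, 0.02], [0, 0, 0, 0, 0, 0.0085, 0.02]]]}}

```text
time: 13.85
position: [0.577, 0.2048, 0.0847]
tcp_rot: [[-0.08, 0.997, -0.0], [0.997, 0.08, -0.001], [-0.001, -0.0, -1.0]]
ft_force: [-0.1, -0.4, -2.8]
gripper_width: 0.355
grip_force: 60.2
```

{"fn": "step_arm", "kwargs": {"steps": [[[0, 0, 0, 0, 0, 0.0005, 0.02], [0, 0, 0, 0, 0, 0.001, 0.02], [0, 0, 0, 0, 0, 0.0015, 0.02], [0, 0, 0, 0, 0, 0.0015, 0.02]]]}}

```text
time: 14.25
position: [0.5774, 0.2049, 0.0844]
tcp_rot: [[-0.08, 0.997, 0.001], [0.997, 0.08, -0.001], [-0.001, 0.001, -1.0]]
ft_force: [-1.3, -1.0, 7.0]
gripper_width: 0.361
grip_force: 61.3
```

The column is down on the plate, with about 10 N of contact. I'll release and rise.

{"fn": "step_arm", "kwargs": {"steps": [[[0, 0, 0, 0, 0, 0, 0.04], [0, 0, 0, 0, 0, 0, 0.0854], [0, 0, 0, 0, 0, 0, 0.0854], [0, 0, 0, 0, 0, 0, 0.0854], [0, 0, 0, 0, 0, 0, 0.0854], [0, 0, 0, 0, 0, 0, 0.0854], [0, 0, 0, 0, 0, -0.02, 0.0854], [0, 0, 0, 0, 0, -0.05, 0.0854], [0, 0, 0, 0, 0, -0.09, 0.0854], [0, 0, 0, 0, 0, -0.13, 0.0854], [0, 0, 0, -0.04, 0, -0.13, 0.0854], [0, 0, 0, -0.08, -0.04, -0.13, 0.0854], [0, 0, 0, -0.12, -0.08, -0.13, 0.0854], [0, 0, 0, -0.14, -0.1, -0.13, 0.0854], [0, 0, 0, -0.14, -0.1, -0.13, 0.0854]]]}}

```text
time: 15.75
position: [0.4854, 0.0548, 0.2137]
tcp_rot: [[-0.077, 0.997, -0.002], [0.997, 0.077, -0.002], [-0.002, -0.002, -1.0]]
ft_force: [-0.6, 0.8, 0.5]
gripper_width: 0.998
grip_force: 0.0
```

```bash
python3 - <<'E'
from h import *
for n in("side","top"):
    im,d,c=grab(n); P=cloud(d,c);np.savez(f"{n}2.npz",im=im,d=d)
    near=np.hypot(P[...,0]-.577,P[...,1]-.2045)<.022
    m=near&(P[...,2]>.137)&(P[...,2]<.155); print(n,"cap",m.sum(),P[m].mean(0).round(4),np.median(P[m],0).round(4),[np.round(a,4) for a in cv2.minAreaRect(P[m][:,:2].astype(np.float32))])
    near=np.hypot(P[...,0]-.577,P[...,1]-.2045)<.05
    m=near&(P[...,2]>.024)&(P[...,2]<.04);print("foot",m.sum(),np.median(P[m],0).round(4),np.percentile(P[m],[2,98],axis=0).round(4).tolist())
im=np.load("side2.npz")["im"];t=np.load("top2.npz")["im"]
o=np.hstack([cv2.resize(im[190:310,200:320],(400,400)),cv2.resize(t[130:250,180:300],(400,400))]);cv2.imwrite("pics/end.png",o[:,:,::-1])
E
```

```text
side cap 164 [0.5755 0.2065 0.1421] [0.5753 0.2067 0.1423] [array([0.5753, 0.2053]), array([0.0299, 0.0316]), np.float64(8.1392)]
foot 277 [0.5584 0.2125 0.0302] [[0.5401, 0.1734, 0.0246], [0.6106, 0.246, 0.0393]]
top cap 103 [0.5762 0.2034 0.1414] [0.576  0.2037 0.1413] [array([0.5765, 0.2041]), array([0.0297, 0.0284]), np.float64(0.8739)]
foot 72 [0.5565 0.2181 0.0289] [[0.5402, 0.2059, 0.0243], [0.5861, 0.2377, 0.0391]]
```

View pics/end.png

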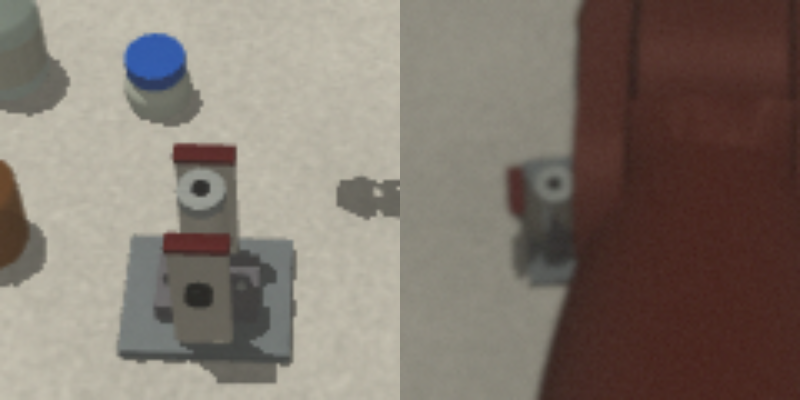

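The column is seated between the plates, with its cap at (202,188) in the left crop. The cap top reads 0.142 m, which matches fully home, and it is centred within about 1.5 mm. The arm is clear, so I'm handing in.

```bash
python3 -c "
from h import *
print(ctrl.close_job())"
```

```text
the job is handed in; nothing more can be done
None
```

I pulled the column out of the clip, stood it on the bench, took it again along its x, and seated it on the dock. My last measurement before handing in showed it fully home and centred within about 1.5 mm. The hand-in returned no verdict.

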